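# Stand up the label flap of the blue parts' carton

### The job

Two small open cartons stand on the bench, one with blue parts in it and one with grey parts, and both have their flap leaning back. Fold the flap of the carton with the blue parts forward until it stands straight up, so that its label can be read, and let go of it; leave the flap of the grey parts' carton leaning back as it is.

Things in the scene. Friction and masses are not known exactly. Their poses are not given: they have to be found in the camera images.
- carton_blue: An open-topped corrugated-cardboard carton fixed to the bench, holding a blue relay (22x28x36 mm) and a blue terminal block (40x48x10 mm). Outside 100 deep (x) x 130 wide (y) x 50 high (z) mm, board 4 mm. Origin: centre of its underside, on the bench top; z up, x points away from the robot (yaw -0.2 to 0.5 rad). The flap's hinge runs along y on the far rim, at x = +50, z = +50 mm.
- flap_blue (a joint): Angle (rad) of the blue parts' flap: stiff board 100 mm long from the hinge, 130 wide, 4 thick; label on its inner face, 12 mm lip along the free edge. 0 = closed, level; pi/2 = upright (outer face 4 mm behind the hinge line, free edge 150 mm above the bench); more = leaning back, away from the robot. Starts 2.0 to 2.25, limit 2.6. The crease is stiff: it stays where left; 0.06 N m (1 N at 60 mm) turns it.
- carton_grey: The second, identical open-topped corrugated-cardboard carton fixed to the bench, holding a grey relay (22x28x36 mm) and a grey terminal block (40x48x10 mm). Outside 100 deep (x) x 130 wide (y) x 50 high (z) mm, board 4 mm. Origin: centre of its underside, on the bench top; z up, x points away from the robot (yaw -0.2 to 0.5 rad). The flap's hinge runs along y on the far rim, at x = +50, z = +50 mm.
- flap_grey (a joint): Angle (rad) of the grey parts' flap: stiff board 100 mm long from the hinge, 130 wide, 4 thick; label on its inner face, 12 mm lip along the free edge. 0 = closed, level; pi/2 = upright (outer face 4 mm behind the hinge line, free edge 150 mm above the bench); more = leaning back, away from the robot. Starts 2.0 to 2.25, limit 2.6. The crease is stiff: it stays where left; 0.06 N m (1 N at 60 mm) turns it.

How it is judged:
At the end, for the whole second after the job is handed in: The flap of the carton with the blue parts stands upright, within 0.2 rad (11 degrees), and is at rest; the flap of the carton with the grey parts still leans back (more than 1.9 rad) (value of joint flap_blue between 1.37 and 1.77 rad and value of joint flap_grey above 1.9 rad and velocity of joint flap_blue between -0.1 and 0.1 rad/s); the robot touches nothing.
It fails at once if the flap of the carton with the grey parts is folded forward (below 1.9 rad) (value of joint flap_grey below 1.9 rad).
It also fails if it takes over 29 s, if anything falls off the work surface, if the arm or the gripper's body presses on something with over 40 N, if the wrist force passes 120 N, or if a joint passes its speed limit or range.

### The arm

A 6-joint arm with a two-finger parallel gripper is mounted at the origin on a cart in front of the work surface, level with it; the furniture and walls round the work are solid. World frame = base frame: x ahead of the robot, y to its left, z up, the work surface at z = 0. Lengths are in m, angles in rad, forces in N, time in s.
With the tool pointing down it reaches from about 0.4 to 0.825 m from the base axis. Payload 7 kg.
Tool frame: the origin (TCP) lies midway between the tips of the shut fingers; the grasp point (between the pads) lies hold_point_z behind it (hold_point_z is the distance from the TCP to the grasp point, in m); z points along the fingers, y is the line along which they close (so a half turn about z gives the same grasp; the last joint's range is limited). The gripper opens to 88 mm and grips with 3 to 60 N. Pads are 19 mm wide; open, the fingers measure 130 mm over their backs; the gripper's body (78 mm by 193 mm) begins 47 mm behind the grasp point.
Start: joints at [-0.823, 0.359, 0.012, 0, -1.224, -0.288], TCP at [0.3, -0.605, 0.227] pointing down, gripper open.
Joint ranges: [-3.07, 3.07], [-1.43, 2.12], [-1.02, 1.25], [-3.03, 1.67], [-3.05, -0], [-3.03, 3.03]. Speed limits (rad/s): [2.39, 2.39, 3.01, 3.14, 3.14, 3.14].

### API

Orientations are given as [roll, pitch, yaw] about the fixed x, y, z axes, in that order (R = Rz(yaw) Ry(pitch) Rx(roll)).
In Python, from station import * gives the robot as it stands.
- The arm moves only by the tool apply_moves, never from a script. Its argument "steps" is a list of rows, each an object with "translation": the shift along the world's x, y, z scaled (see below), a list of three; "rotation": the turn, a rotation vector about the world's x, y, z scaled (see below), a list of three. A call has exactly 10 rows; each row is the pose to reach, as a shift and turn from the pose commanded when the call began; what a row does not reach only later rows make up. The controller multiplies each number of a shift by 250 mm and each number of a turn by 30 degrees. A row lasts 1/12 s, in which the tool goes at most 41.7 mm and 7.16 degrees, less where a joint would pass 70% of its speed; a pose out of reach is approached as far as the arm can. A call with a number of a shift or a turn outside -1 to 1 is refused whole. A call with a gripper value outside its range is refused whole. "jaw" is the closure, from -1 (fully open) to 1 (shut), so that 0 is half open, set as the call begins (left out, the last holds). The fingers move at their own pace and stop on an object; "newtons" is the grip in N (left out, the last holds). Time passes only in rows, so rows that repeat a pose let the fingers close, or fill a call up. It gives the time, the measured TCP pose, the force, the opening and the grip force at its end, in the units of the state.
- get_state(): the state, without advancing time (a new reading comes with each control period).
- grab_frame(name): name is "scene" or "side" or "wrist"; returns the picture (420x560x3 uint8, blue, green, red); there is no depth.
- camera_model(name): a dict with "fx", "fy", "cx", "cy" (pixels), "xyz" and "rotation" of the camera in the world. Camera axes: x right, y down, z forward; pixel columns grow to the right and rows downward; lengths in m; the calibration is good to about 2 mm. The wrist camera is an equidistant fisheye: a pixel r from the principal point sees the ray r / f radians off the axis. A picture is of the moment at which its call begins: read the wrist's pose just before it. camera_model takes no time and is no camera call; for the wrist camera it gives the pose at the moment of the call.
- job_done(): hands the job in; it is judged then, once.
The state is a dict: "t": time; "q": joint angles; "qd": joint speeds; "joint_efforts": joint torques, N m; "eef_pos": TCP position; "ee_rot": TCP orientation; "force": force on the tool from outside, world axes, zero at the start; "moment": the same for the moment, N m; "width": finger opening in m; "gripper_force": force on a finger pad.
Only numpy, scipy, OpenCV 4.12 (cv2) and the standard library are available. Lean on these libraries where they do the work, as an engineer would, in place of code of your own. Each camera call takes 0.05 s, during which the arm holds its last target. There are 200 camera calls.

## Working session

There is one attempt and no reset: what is moved stays moved. The work goes in short steps, Python scripts to look and compute and a tool call to move; the robot and the scene stay as the last step left them, time stands still between calls to the robot, and variables do not carry over. Pictures are saved under pics/ and viewed, at most 10 in all, crops included, and the job is handed in when it is done.

Besides the shell and the picture viewer there is one more tool, called after ">>>" in YAML: its name, and indented under it one key for each argument. apply_moves: Moves the arm, as the interface text tells. Shifts and turns lie within -1 to 1; 1 stands for 250 mm of shift or 30 degrees of turn. Its arguments: {"type":"object","properties":{"steps":{"type":"array"},"jaw":{"type":"number"},"newtons":{"type":"number"}},"required":["steps"]}

```bash
mkdir -p pics; python3 - <<'E'
from station import *
import cv2
for n in("scene","side"):
    cv2.imwrite(f"pics/{n}0.png",grab_frame(n)); print(n,camera_model(n))
s=get_state();print(s)
E
```

```text
scene {'fx': 387.1042457898278, 'fy': 387.1042457898278, 'cx': 273.201590117615, 'cy': 213.02077139987918, 'xyz': array([0.00297634, 0.62367829, 0.52920494]), 'rotation': array([-2.15813978, -0.0058074 , -2.33725703])}
side {'fx': 379.70356015487585, 'fy': 379.70356015487585, 'cx': 278.94590945575175, 'cy': 203.08676531353547, 'xyz': array([0.44868572, 0.77213445, 0.59913006]), 'rotation': array([-2.27678084,  0.00514866, -3.06623902])}
{'t': 0.1, 'q': array([-8.22890178e-01,  3.59340703e-01,  1.11458683e-02, -3.15095680e-04,
       -1.22407554e+00, -2.88078354e-01]), 'qd': array([-8.94333390e-05, -5.82000353e-04,  2.46760998e-03,  9.38046505e-04,
        8.31670598e-04, -4.77566040e-04]), 'joint_efforts': array([-1.85741577e-03, -5.84166133e+01,  2.93753117e+01,  7.01543212e+00,
        1.02410957e-02, -5.09708525e-05]), 'eef_pos': array([ 0.29933461, -0.60451603,  0.22569672]), 'ee_rot': array([ 3.14009518e+00, -1.34815052e-04, -2.68187205e+00]), 'force': array([0.16799742, 0.0319605 , 0.192865  ]), 'moment': array([-0.00652857, -0.01339308,  0.02158586]), 'gripper_force': 0.0, 'width': 0.08780584057092032}
```

View pics/scene0.png

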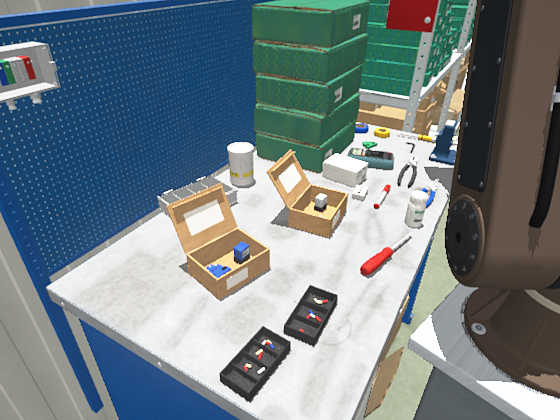

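View pics/side0.png

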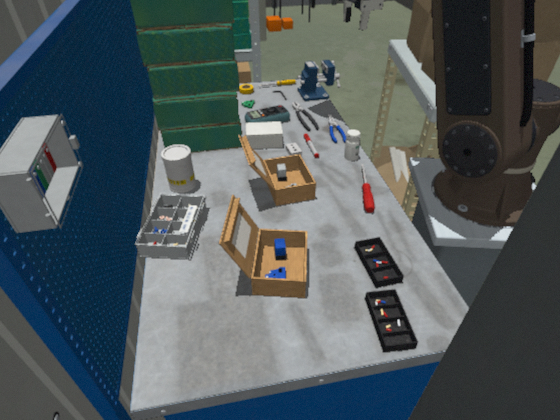

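The scene view shows the blue carton at about (228,262), its flap's free edge running from (172,200) to (228,187), and the grey carton at (315,208). The side view shows the blue carton at (280,262), with its flap leaning left, and the grey one at (290,180). I'll enlarge the blue carton for its corners.

```bash
python3 - <<'E'
import cv2,numpy as np
a=cv2.imread("pics/scene0.png")[175:305,155:285]; b=cv2.imread("pics/side0.png")[185:305,205:325]
a=cv2.resize(a,(390,390),interpolation=2); b=cv2.resize(b,(390,390),interpolation=2)
cv2.imwrite("pics/crop.png",np.hstack([a,b]))
E
```

```text
(no output)
```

View pics/crop.png

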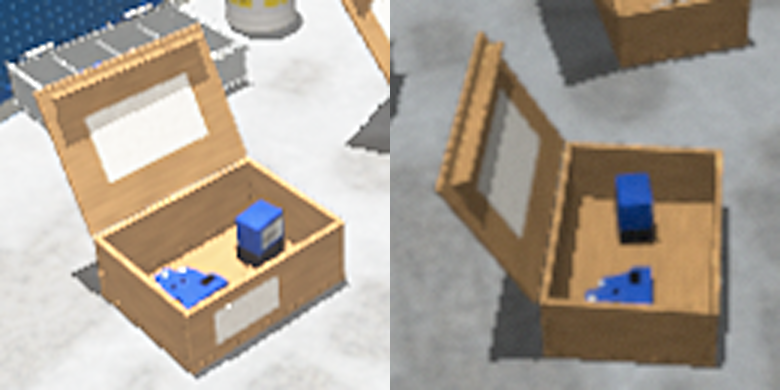

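The crop shows the blue carton's rim corners, the flap's free edge and its lip clearly in both views; I'll triangulate those.

```bash
cat >h.py <<'E'
import numpy as np, cv2
from scipy.spatial.transform import Rotation as Ro
def ray(c,p):
    R=Ro.from_euler('xyz',c['rotation']).as_matrix()
    d=R@np.array([(p[0]-c['cx'])/c['fx'],(p[1]-c['cy'])/c['fy'],1]); return np.array(c['xyz']),d/np.linalg.norm(d)
def tri(c1,p1,c2,p2):
    (a,u),(b,v)=ray(c1,p1),ray(c2,p2)
    s=np.linalg.lstsq(np.c_[u,-v],b-a,rcond=None)[0]; P,Q=a+s[0]*u,b+s[1]*v
    return (P+Q)/2,np.linalg.norm(P-Q)
E
python3 - <<'E'
from station import *
from h import *
S=dict(A=(97,235),B=(190,317),C=(345,220),D=(248,160),E=(38,92),F=(203,27))
T=dict(A=(155,303),B=(330,303),C=(332,150),D=(178,145),E=(47,188),F=(93,35))
c1,c2=camera_model("scene"),camera_model("side");P={}
for k in S:
    P[k],e=tri(c1,np.array(S[k])/3+[155,175],c2,np.array(T[k])/3.25+[205,185]);print(k,P[k].round(4),round(e,4))
P={k:v for k,v in P.items()}
y=P['A']-P['D']+P['B']-P['C'];yaw=np.arctan2(-y[0],y[1]);ax=np.array([np.cos(yaw),np.sin(yaw),0])
f=(P['E']+P['F']-P['A']-P['D'])/2
print("yaw",yaw,"ctr",sum(P[k] for k in'ABCD')/4,"flap",f,np.linalg.norm(f),"ang",np.pi-np.arctan2(f[2],f@ax))
E
```

```text
A [0.5319 0.3408 0.0496] 0.002
B [0.4339 0.3385 0.049 ] 0.006
C [0.4356 0.2121 0.0478] 0.0003
D [0.5336 0.2135 0.0462] 0.0007
E [0.5844 0.3379 0.1339] 0.0002
F [0.582  0.2093 0.1318] 0.0008
yaw 0.013029576376802932 ctr [0.48375883 0.27623053 0.04815681] flap [ 0.05041432 -0.00358237  0.08491483] 0.09881783994857261 ang 2.1061301026113246
```

```bash
python3 - <<'E'
from station import *
from h import *
c=camera_model("side")
def g(n,p,z=0):
    a,u=ray(c,p);print(n,(a+u*(z-a[2])/u[2]).round(3))
g("stack base near",(160,151));g("stack base right",(240,147));g("can base",(180,190));g("can right base",(194,185))
g("can top",(176,150),.1);g("organizer tl",(152,198),.04);g("org tr",(205,198),.04);g("org br",(188,250),.04);g("org bl",(140,245),.04)
g("grey hinge +y",(268,194),.05);g("grey D",(255,167),.05);g("grey flap top",(243,137),.13);g("grey flap near",(270,180),.08);g("grey B",(315,190),.05);g("wall",(135,380))
c=camera_model("scene");g("stack sc",(330,165));g("stack sc L",(258,150))
import station;print([n for n in dir(station) if 'hold' in n.lower()])
E
```

```text
stack base near [ 0.867 -0.137  0.   ]
stack base right [ 0.638 -0.174  0.   ]
can base [0.759 0.038 0.   ]
can right base [0.729 0.015 0.   ]
can top [0.76  0.008 0.1  ]
organizer tl [0.795 0.121 0.04 ]
org tr [0.673 0.112 0.04 ]
org br [0.67  0.274 0.04 ]
org bl [0.77  0.268 0.04 ]
grey hinge +y [0.527 0.1   0.05 ]
grey D [ 0.57  -0.005  0.05 ]
grey flap top [ 0.597 -0.014  0.13 ]
grey flap near [0.524 0.086 0.08 ]
grey B [0.42  0.078 0.05 ]
wall [0.699 0.516 0.   ]
stack sc [ 0.645 -0.238  0.   ]
stack sc L [ 0.875 -0.151  0.   ]
['hold_point_z']
```

>>> apply_moves:
  steps:
    - {"translation": [0.05,0.12,0.05],"rotation": [0,0,-0.1]}
    - {"translation": [0.1,0.25,0.1],"rotation": [0,0,-0.2]}
    - {"translation": [0.15,0.38,0.15],"rotation": [0,0,-0.3]}
    - {"translation": [0.2,0.5,0.2],"rotation": [0,0,-0.4]}
    - {"translation": [0.25,0.62,0.2],"rotation": [0,0,-0.5]}
    - {"translation": [0.3,0.75,0.2],"rotation": [0,0,-0.6]}
    - {"translation": [0.35,0.87,0.2],"rotation": [0,0,-0.7]}
    - {"translation": [0.4,1.0,0.2],"rotation": [0,0,-0.85]}
    - {"translation": [0.4,1.0,0.2],"rotation": [0,0,-0.85]}
    - {"translation": [0.4,1.0,0.2],"rotation": [0,0,-0.85]}
  jaw: 1
  newtons: 10

```text
t: 0.93
eef_pos: [0.4001, -0.3534, 0.2768]
ee_rot: [3.142, 0.0, -3.123]
force: [-0.3, -0.2, 1.1]
width: 0.0268
gripper_force: 0.0
```

>>> apply_moves:
  steps:
    - {"translation": [0.02,0.12,0.0],"rotation": [0,0,0]}
    - {"translation": [0.04,0.25,0.0],"rotation": [0,0,0]}
    - {"translation": [0.06,0.38,0.0],"rotation": [0,0,0]}
    - {"translation": [0.08,0.5,0.0],"rotation": [0,0,0]}
    - {"translation": [0.1,0.62,0],"rotation": [0,0,0]}
    - {"translation": [0.1,0.75,0],"rotation": [0,0,0]}
    - {"translation": [0.1,0.87,0],"rotation": [0,0,0]}
    - {"translation": [0.1,1.0,0],"rotation": [0,0,0]}
    - {"translation": [0.1,1.0,0],"rotation": [0,0,0]}
    - {"translation": [0.1,1.0,0],"rotation": [0,0,0]}

```text
t: 1.77
eef_pos: [0.4247, -0.1042, 0.2766]
ee_rot: [-3.142, 0.0, -3.123]
force: [-0.4, -1.3, 0.7]
width: 0.0005
gripper_force: 0.0
```

>>> apply_moves:
  steps:
    - {"translation": [0.0,0.12,0.0],"rotation": [0,0,0]}
    - {"translation": [0.0,0.25,0.0],"rotation": [0,0,0]}
    - {"translation": [0.0,0.38,0.0],"rotation": [0,0,0]}
    - {"translation": [0.0,0.5,0.0],"rotation": [0,0,0]}
    - {"translation": [0,0.62,0],"rotation": [0,0,0]}
    - {"translation": [0,0.75,0],"rotation": [0,0,0]}
    - {"translation": [0,0.87,0],"rotation": [0,0,0]}
    - {"translation": [0,1.0,0],"rotation": [0,0,0]}
    - {"translation": [0,1.0,0],"rotation": [0,0,0]}
    - {"translation": [0,1.0,0],"rotation": [0,0,0]}

```text
t: 2.6
eef_pos: [0.4251, 0.1452, 0.276]
ee_rot: [-3.141, -0.001, -3.126]
force: [0.1, -0.5, 0.2]
width: 0.0002
gripper_force: 0.0
```

```bash
python3 -c "
from station import *
print(hold_point_z,get_state()['q'],get_state()['eef_pos'])"
```

```text
0.0188 [ 7.70368987e-01 -5.56685085e-02 -3.74712806e-01  1.20995682e-04
 -1.25320353e+00 -2.32532384e+00] [0.42510385 0.14519385 0.27603708]
```

>>> apply_moves:
  steps:
    - {"translation": [0.1,0.1,0],"rotation": [0,0,0]}
    - {"translation": [0.2,0.2,0],"rotation": [0,0,0]}
    - {"translation": [0.3,0.3,0],"rotation": [0,0,0]}
    - {"translation": [0.42,0.4,0],"rotation": [0,0,0]}
    - {"translation": [0.54,0.5,0],"rotation": [0,0,0]}
    - {"translation": [0.66,0.52,0],"rotation": [0,0,0]}
    - {"translation": [0.78,0.52,0],"rotation": [0,0,0]}
    - {"translation": [0.88,0.52,0],"rotation": [0,0,0]}
    - {"translation": [0.88,0.52,0],"rotation": [0,0,0]}
    - {"translation": [0.88,0.52,0],"rotation": [0,0,0]}

```text
t: 3.43
eef_pos: [0.6463, 0.2722, 0.2745]
ee_rot: [-3.14, -0.002, -3.13]
force: [-0.9, 0.3, -0.0]
width: 0.0007
gripper_force: 0.0
```

>>> apply_moves:
  steps:
    - {"translation": [0,0,-0.1],"rotation": [0,0,0]}
    - {"translation": [0,0,-0.2],"rotation": [0,0,0]}
    - {"translation": [0,0,-0.3],"rotation": [0,0,0]}
    - {"translation": [0,0,-0.4],"rotation": [0,0,0]}
    - {"translation": [0,0,-0.5],"rotation": [0,0,0]}
    - {"translation": [0,0,-0.6],"rotation": [0,0,0]}
    - {"translation": [0,0,-0.66],"rotation": [0,0,0]}
    - {"translation": [0,0,-0.66],"rotation": [0,0,0]}
    - {"translation": [0,0,-0.66],"rotation": [0,0,0]}
    - {"translation": [0,0,-0.66],"rotation": [0,0,0]}

```text
t: 4.27
eef_pos: [0.6453, 0.2747, 0.1133]
ee_rot: [3.141, 0.002, -3.127]
force: [0.2, 0.5, 0.8]
width: 0.0006
gripper_force: 0.0
```

```bash
python3 - <<'E'
from station import *
import cv2,numpy as np
print(get_state()['eef_pos'])
a=grab_frame("scene")[110:310,100:380];b=grab_frame("side")[110:310,120:400]
cv2.imwrite("pics/s1.png",np.vstack([cv2.resize(x,(420,300)) for x in(a,b)]))
E
```

```text
[0.64533438 0.27471794 0.11334102]
```

View pics/s1.png

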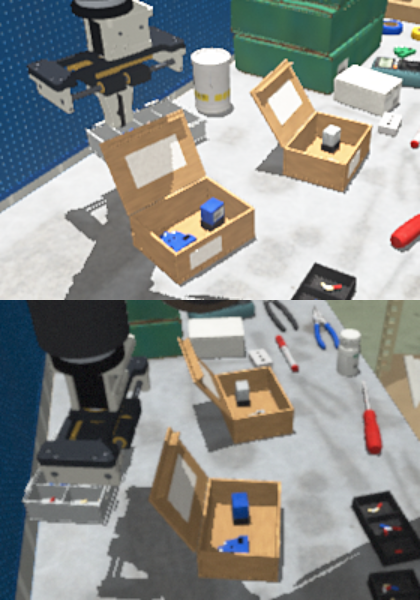

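The closed fingers (scene crop about (117,110)) hang behind the blue flap, clear of it and of everything else. Next I push toward the robot slowly.

>>> apply_moves:
  steps:
    - {"translation": [-0.06,0,0],"rotation": [0,0,0]}
    - {"translation": [-0.12,0,0],"rotation": [0,0,0]}
    - {"translation": [-0.16,0,0],"rotation": [0,0,0]}
    - {"translation": [-0.2,0,0],"rotation": [0,0,0]}
    - {"translation": [-0.24,0,0],"rotation": [0,0,0]}
    - {"translation": [-0.28,0,0],"rotation": [0,0,0]}
    - {"translation": [-0.32,0,0],"rotation": [0,0,0]}
    - {"translation": [-0.35,0,0],"rotation": [0,0,0]}
    - {"translation": [-0.37,0,0],"rotation": [0,0,0]}
    - {"translation": [-0.37,0,0],"rotation": [0,0,0]}

```text
t: 5.2
eef_pos: [0.5509, 0.2751, 0.1116]
ee_rot: [-3.141, -0.001, -3.126]
force: [0.2, 0.3, -0.7]
width: 0.0007
gripper_force: 0.0
```

```bash
python3 - <<'E'
from station import *
import cv2,numpy as np
s=get_state();print(s['eef_pos'],s['force'])
a=grab_frame("scene")[165:295,155:285];b=grab_frame("side")[185:305,205:325]
cv2.imwrite("pics/s2.png",np.hstack([cv2.resize(x,(390,390),interpolation=2) for x in(a,b)]))
E
```

```text
[0.55085669 0.27507146 0.11159864] [ 0.24541854  0.33708287 -0.73096754]
```

View pics/s2.png

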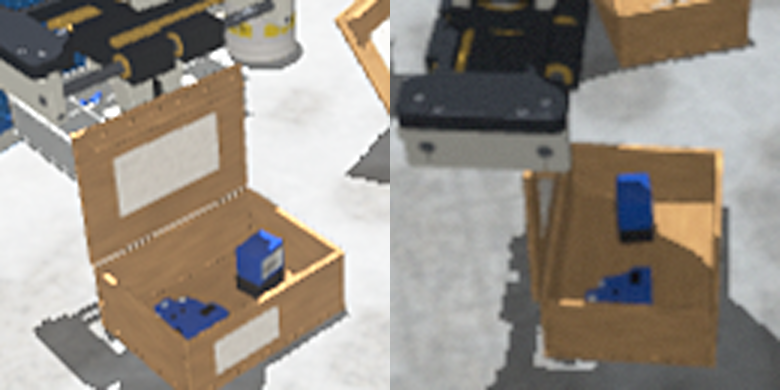

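The flap has followed the fingers and stands near upright (scene crop free edge (75,130) to (240,68)). I'll back off, lift and measure.

>>> apply_moves:
  steps:
    - {"translation": [0.05,0,0],"rotation": [0,0,0]}
    - {"translation": [0.12,0,0],"rotation": [0,0,0]}
    - {"translation": [0.2,0,0],"rotation": [0,0,0]}
    - {"translation": [0.28,0,0],"rotation": [0,0,0]}
    - {"translation": [0.35,0,0],"rotation": [0,0,0]}
    - {"translation": [0.37,0,0],"rotation": [0,0,0]}
    - {"translation": [0.37,0,0.1],"rotation": [0,0,0]}
    - {"translation": [0.37,0,0.2],"rotation": [0,0,0]}
    - {"translation": [0.37,0,0.2],"rotation": [0,0,0]}
    - {"translation": [0.37,0,0.2],"rotation": [0,0,0]}

```text
t: 6.13
eef_pos: [0.6453, 0.2756, 0.1631]
ee_rot: [3.14, 0.002, -3.127]
force: [-0.6, 0.2, -0.4]
width: 0.0008
gripper_force: 0.0
```

```bash
python3 - <<'E'
from station import *
import cv2,numpy as np
s=get_state();print(s['eef_pos'],s['force'])
a=grab_frame("scene");b=grab_frame("side")
a=a[165:295,155:285];b=b[185:305,205:325]
cv2.imwrite("pics/s3.png",np.hstack([cv2.resize(x,(390,390),interpolation=2) for x in(a,b)]))
E
```

```text
[0.64526945 0.27556015 0.16309772] [-0.59239609  0.21817945 -0.35495792]
```

View pics/s3.png

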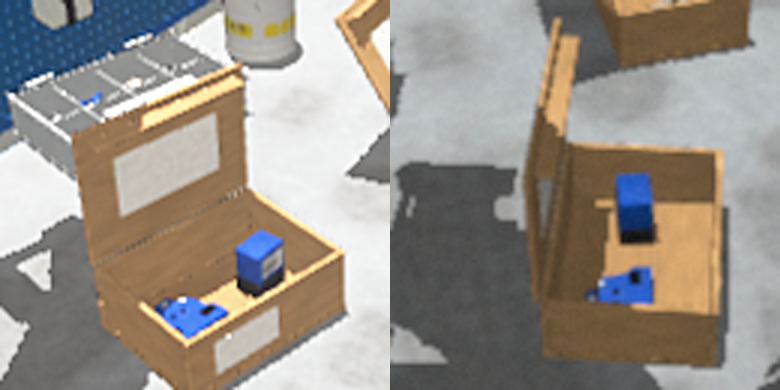

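The flap stays up with the fingers clear of it. Its outer free edge runs from (75,132) to (240,66) in the scene crop and from (527,172) to (556,20) in the side crop.

```bash
python3 - <<'E'
from station import *
from h import *
c1,c2=camera_model("scene"),camera_model("side")
for s,t in(((75,132),(137,172)),((240,66),(166,20))):
    P,e=tri(c1,np.array(s)/3+[155,165],c2,np.array(t)/3.25+[205,185])
    print(P.round(4),round(e,4),"angle",np.pi/2+(P[0]-.5365)/(P[2]-.05))
E
```

```text
[0.5362 0.339  0.1499] 0.0004 angle 1.56779588542899
[0.5371 0.2114 0.1456] 0.002 angle 1.5771579528275836
```

The flap measures about 1.57 rad, and the robot is clear of it.

```bash
python3 -c "
from station import *
print(job_done())"
```

```text
the job is handed in; nothing more can be done
None
```

The blue parts' flap stands upright at about 1.57 rad by two-camera measurement and has been released; the arm never went near the grey flap (not re-measured), and the job was handed in at about 6.3 s, with no verdict returned.

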